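# Deburr a saw-cut tube socket and take it out of the vise

## Robot

A 7-joint arm with a two-finger parallel gripper is mounted at the origin on the work surface. World frame = base frame: x ahead of the robot, y to its left, z up, the work surface at z = 0. Lengths are in m, angles in rad, forces in N, time in s.
With the tool pointing down it reaches from about 0.35 to 0.9 m from the base axis. Payload 7.2 kg.
Tool frame: the origin (TCP) lies between the finger pads; the fingertips stand ahead of it and the grasp point (between the pads) lies 2 mm behind it (bot.tip_extent is the z of the fingertips in the tool frame, in m); z points along the fingers, y is the line along which they close (so a half turn about z gives the same grasp; the last joint's range is limited). The gripper opens to 85 mm and grips with 20 to 120 N. Pads are 22 mm wide; open, the fingers measure 114 mm over their backs; the gripper's body (76 mm by 85 mm) begins 54 mm behind the grasp point. The pads swing forward as they close: fully open they stand 13 mm farther back than shut.
Start: joints at [-1.222, 0.411, -0.013, 1.596, 0.006, 1.134, -0.082], TCP at [0.253, 0.571, 0.248] pointing down, gripper open.
Joint ranges: [-2.95, 2.95], [-0.29, 1.99], [-1.47, 1.44], [0.14, 2.54], [-1.03, 4.17], [0.13, 1.85], [-2.86, 2.86]. Speed limits (rad/s): [2.39, 2.39, 3.01, 3.01, 3.14, 3.14, 3.14].

## Interface

Orientations are given as a unit quaternion [w, x, y, z].
In Python, from rig import bot, ik, viewer gives the robot as it stands. Calls block until the motion is done:
- bot.movep(position, orientation): joint-space move of the TCP to a pose.
- bot.move_l(position, orientation=None, velocity=0.15, force_limit=None): straight line of the TCP; orientation=None keeps the orientation; velocity is the mean speed in m/s. With force_limit (N) it stops when the force on the tool has changed by that much, and returns True; else False.
- bot.move_joints(angles): joint-space move.
- bot.grip(opening, strength=None): opening from 0.0 (shut) to 1.0 (fully open); strength is the grip in N (None keeps the last); returns when the fingers have stopped.
- bot.dwell(seconds).
- ik(position, orientation): joint angles nearest the present ones, or None.
- viewer.snapshot(name): name is "scene" or "top" or "wrist"; returns (picture, depth): 420x560x3 uint8, red, green, blue; 420x560 float32, m along the optical axis (not along the pixel's ray), 0 where there is no reading.
- viewer.camera_params(name): a dict with "fx", "fy", "cx", "cy" (pixels), "extrinsics" (4x4, takes a point from world to camera coordinates). Camera axes: x right, y up, looking along -z (the intrinsics and any distortion apply to the point x, -y, -z); pixel columns grow to the right and rows downward; lengths in m; the calibration is good to about 2 mm. A picture is of the moment at which its call begins: read the wrist's pose just before it. camera_params takes no time and is no camera call; for the wrist camera it gives the pose at the moment of the call.
A pose or a line that the arm cannot do raises bot.IKError and nothing moves.
- bot.hand_in(): hands the job in; it is judged then, once.
Trained networks look in the newest picture that a camera, given by its name, has taken for a name from the list of things; names that differ only in an ending like _2 or _b are one class to them, and where a whole thing is asked for, a point or a joint stands for the part that bears it (a point fixed in the world has none). Each returns a list of dicts, best first, with "score" (0 to 1); they miss things now and then, are a little off and sometimes report something else, mostly with a low value. They report only what shows in the picture. A call takes as long as a camera call.
- viewer.recognise(target, camera): "rect" ([left, top, width, height] in pixels, round what is visible of it).
- viewer.spot_point(target, camera): "centre" ([column, row] in pixels: a listed point, or the origin of a listed thing).
Readings, each from a call of its own:
- bot.get_time(): time.
- bot.get_q(): joint angles.
- bot.get_qvel(): joint speeds.
- bot.get_joint_torque(): joint torques, N m.
- bot.get_eef_pos(): TCP position.
- bot.get_eef_rot(): TCP orientation.
- bot.get_force(): force on the tool from outside, world axes, zero at the start.
- bot.get_torque(): the same for the moment, N m.
- bot.get_grip_width(): opening from 0.0 (shut) to 1.0 (fully open).
- bot.get_grip_force(): force on a finger pad.
Only numpy, scipy, OpenCV 4.12 (cv2) and the standard library are available. Lean on these libraries where they do the work, as an engineer would, in place of code of your own. Each camera call takes 0.05 s, during which the arm holds its last target. There are 200 camera calls.

## Task

With the yellow deburring tool, run the cone blade slowly all the way round the inside edge of the clamped tube: start at the side of the red dot on the vise, go clockwise seen from above and come back to the dot, keeping the middle of the cone's flank on the edge with a light, steady downward pressure of about 4 N; the tube was sawn crooked, so its edge rises and falls. Then put the tool back upright in its wooden block, and only then slide the red-gripped vise jaw well open (20 mm or more), lift the socket out and set it gently upright in the middle of the blue-lined tray. Leave the can, the cup and the screwdriver alone.

Things in the scene. Friction and masses are not known exactly. Their poses are not given: they have to be found in the camera images.
- vise: Low blue steel vise, 230 x 100 mm, fixed to the bench. Origin on the bench under the axis of the clamped tube; z up; +x points from the movable jaw to the fixed V-shaped jaw, whose red start dot (12 mm across) lies 67 mm along +x at y = 0, 47 mm up. Bed 30 mm high, jaws 46 mm high. The movable jaw is on the -x side
- jaw (a joint): Travel of the movable jaw in m: 0 shut, about 0.028 fully open; it moves along the vise's -x, takes some 6 N to slide and stays where left. Its lip reaches 5 mm over the socket's flange, so that the socket cannot be lifted while it is shut
- jaw_handle (a point): Centre of the top of the red grip that stands on the movable jaw (shut: 100 mm from the vise origin along its -x, 86 mm up): a bar 14 mm thick along the vise's x, 50 mm along its y, 40 mm high above the jaw's 46 mm top
- socket: Steel weldment of about 0.7 kg: round flange 80 mm across, 10 mm thick, with an upright tube in its middle, outside 50 mm, bore 36 mm, tube end about 46 mm above the underside. Origin at the centre of the flange's underside, z up along the tube; its yaw is arbitrary. Loose, held in the vise by the jaws; it stands on the bed, 30 mm above the bench, with its axis on the vise's origin
- bore_rim (a point): Centre of the tube's open end, 46 mm above the flange's underside, at the mean height of the edge. The end was sawn about 8 degrees out of square: the bore's edge lies up to 2.5 mm above or below this point, the high side being unknown
- tool: Deburring tool, 0.12 kg. Origin at the centre of the underside of its black collar (44 mm across, 6 mm thick), z up along the tool. Above the collar a yellow square grip, 24 x 24 mm and 46 mm high, its faces square to the tool's x and y; below it an 18 mm spigot 12 mm long, and then the blade. It starts upright in the stand, the collar resting on the block's top
- blade: Conical blade, 22 mm across and 7 mm high, the point down, the flank rising 32 degrees from level, on an 8 mm shaft. It can be pushed up into the tool by up to 12 mm against a spring (1 N at the start, then 2 N per mm). Origin at its point, 36 mm below the tool's origin when free; z up
- blade_tip (a point): The point of the blade. When the middle of the flank rests on the bore's edge, the point is 3.5 mm below that edge and 12.5 mm from the bore's axis
- stand: Wooden block 80 x 80 x 45 mm, fixed, with an upright hole 35 mm across and 42 mm deep in its middle. Origin at the centre of its underside, z up; with the tool home, the tool's origin is 45 mm above it
- tray: Grey tray lined with blue, 150 x 150 mm, rim 18 mm high, floor 5 mm thick, fixed. Origin at the centre of its underside, z up; the socket shall stand about in its middle
- can: Blue can, 54 mm across, 130 mm tall, a bystander. Origin at the centre of its underside
- cup: White plastic cup, 72 mm across, 75 mm tall, a bystander. Origin at the centre of its underside
- driver: Red screwdriver lying on the bench, about 0.2 m long, a bystander. Origin at its underside, in the middle

How it is judged:
By the outcome, as a careful person would: the job done as asked, in the order asked, and still so for the second after the job is handed in, with the robot touching nothing.
It also fails if it takes over 72 s, if anything falls off the work surface, if the arm or the gripper's body presses on something with over 40 N, if the wrist force passes 120 N, or if a joint passes its speed limit or range.

## Working session

There is one attempt and no reset: what is moved stays moved. The work goes in short steps, each a Python script; the robot and the scene stay as the last script left them, time stands still between calls to the robot, and variables do not carry over. Pictures are saved under pics/ and viewed, at most 10 in all, crops included, and the job is handed in when it is done.

```bash
ls; mkdir -p pics; cat > h.py <<'E'
import numpy as np, cv2
from rig import bot, ik, viewer
def ray(cam,uv,P=None):
    P=P or viewer.camera_params(cam); E=np.array(P["extrinsics"])
    d=np.array([(uv[0]-P["cx"])/P["fx"],-(uv[1]-P["cy"])/P["fy"],-1.])
    R=E[:3,:3]; return -R.T@E[:3,3], R.T@d
def atz(cam,uv,z,P=None):
    c,d=ray(cam,uv,P); return c+d*(z-c[2])/d[2]
def cloud(cam,D,P=None):
    P=P or viewer.camera_params(cam); E=np.array(P["extrinsics"])
    v,u=np.mgrid[:D.shape[0],:D.shape[1]]
    p=np.stack([(u-P["cx"])/P["fx"]*D,-(v-P["cy"])/P["fy"]*D,-D],-1)
    return (p-E[:3,3])@E[:3,:3]
def save(n,im): cv2.imwrite("pics/"+n,cv2.cvtColor(im,cv2.COLOR_RGB2BGR))
E
cat > s1.py <<'E'
from h import *
print(viewer.camera_params("top"))
hz=dict(vise=0,jaw_handle=.086,socket=.03,bore_rim=.076,tool=.045,stand=0,tray=0,can=0,cup=0,driver=0)
for cam in("top","scene"):
    im,D=viewer.snapshot(cam); save(cam+"1.png",im); np.save(cam+"D.npy",D)
    for n,z in hz.items():
        for r in viewer.spot_point(n,cam)[:2]:
            print(cam,n,round(r["score"],2),np.round(r["centre"],1),np.round(atz(cam,r["centre"],z),3))
E
python3 s1.py
```

```text
pics
{'fx': 486.8292770505665, 'fy': 486.8292770505665, 'cx': 283.44722846343524, 'cy': 212.157524766806, 'extrinsics': array([[ 0.00251371, -0.99998312,  0.00523857, -0.02272648],
       [ 0.98978369,  0.0032348 ,  0.14254044, -0.60156275],
       [-0.14255497,  0.00482675,  0.98977512, -1.05537046],
       [ 0.        ,  0.        ,  0.        ,  1.        ]])}
top vise 0.79 [188.1 231.5] [0.562 0.201 0.   ]
top jaw_handle 0.82 [187.4 274.3] [0.461 0.183 0.086]
top socket 0.61 [188.2 230.3] [0.561 0.195 0.03 ]
top socket 0.51 [403.5 227.8] [ 0.568 -0.294  0.03 ]
top bore_rim 0.63 [181.8 227.5] [0.562 0.2   0.076]
top tool 0.54 [406.7 230.6] [ 0.56  -0.298  0.045]
top stand 0.82 [398.5 231.3] [ 0.564 -0.29   0.   ]
top tray 0.66 [293.4 236.1] [ 0.552 -0.045  0.   ]
top can 0.73 [291.4 235.9] [ 0.552 -0.04   0.   ]
top can 0.56 [265.9 137.4] [0.789 0.021 0.   ]
top cup 0.74 [347.  153.4] [ 0.75  -0.173  0.   ]
top cup 0.29 [341.7 309.3] [ 0.384 -0.155  0.   ]
top driver 0.89 [342.5 313.6] [ 0.375 -0.156  0.   ]
scene vise 0.73 [326.7 184.5] [0.563 0.198 0.   ]
scene jaw_handle 0.55 [298.5 142.7] [0.472 0.191 0.086]
scene socket 0.63 [328.4 179. ] [0.569 0.194 0.03 ]
scene bore_rim 0.81 [329.  166.6] [0.567 0.191 0.076]
scene tool 0.82 [165.2 317.9] [ 0.571 -0.302  0.045]
scene stand 0.65 [171.6 325.8] [ 0.573 -0.298  0.   ]
scene tray 0.89 [253.2 249.9] [ 0.565 -0.057  0.   ]
scene tray 0.16 [171.  327.5] [ 0.575 -0.301  0.   ]
scene can 0.75 [350.2 294. ] [0.788 0.009 0.   ]
scene cup 0.9 [277.7 342.9] [ 0.752 -0.174  0.   ]
scene driver 0.92 [166.7 230.2] [ 0.385 -0.158  0.   ]
scene driver 0.22 [351.7 293.8] [0.79  0.011 0.   ]
```

View pics/top1.png

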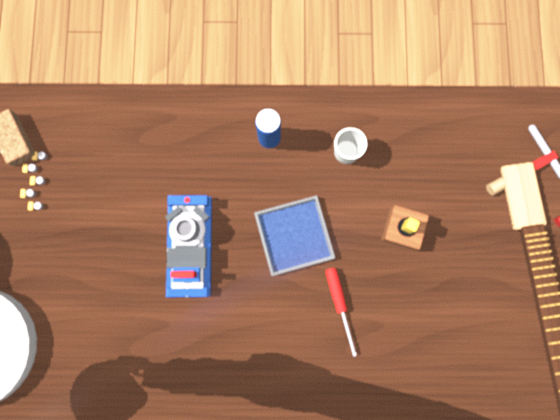

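```bash
python3 - <<'E'
from h import *
im=cv2.cvtColor(cv2.imread("pics/top1.png"),cv2.COLOR_BGR2HSV)
D=np.load("topD.npy"); p=cloud("top",D)
def comp(lo,hi,name,box=None):
    m=cv2.inRange(im,lo,hi)
    n,l,s,c=cv2.connectedComponentsWithStats(m)
    for i in range(1,n):
        if s[i,4]>15:
            q=p[(l==i)&(D>0)]
            r=cv2.minAreaRect(np.argwhere(l==i)[:,::-1].astype(np.float32))
            if len(q): print(name,s[i],c[i].round(1),np.median(q,0).round(4),q[:,2].max().round(3),np.round(r[2],1),np.round(r[1],1))
comp((0,120,80),(8,255,255),"red");comp((20,120,80),(35,255,255),"yel");comp((172,120,80),(180,255,255),"red2")
print("eef",bot.get_eef_pos(),bot.get_eef_rot(),bot.tip_extent)
E
```

```text
red [532 150  28  21 269] [544.5 160. ] [ 0.7322 -0.6339  0.0192] 0.025 63.4 [11.2 27.3]
red [552 215   8  13  63] [556.6 220.6] [ 0.5889 -0.6575  0.0065] 0.021 90.0 [12.  7.]
red [325 267  23  47 620] [335.8 289.5] [ 0.43   -0.1395  0.0222] 0.031 75.1 [47.4 13.8]
red [172 272  23   5  82] [183.3 273.7] [0.4619 0.1922 0.0865] 0.09 90.0 [ 4. 22.]
yel [401 217  19  17 120] [408.2 225.9] [ 0.5657 -0.2907  0.0696] 0.098 26.6 [15.2 16.1]
red2 [181 272  15   6  21] [189.  275.2] [0.4577 0.1776 0.0854] 0.09 85.6 [ 4.1 14.3]
eef [0.25303481 0.57147831 0.24829612] [-1.02041711e-06  2.06894334e-01  9.78363294e-01 -2.30043573e-06] 0.017
```

The top picture shows the vise at about (188,231) with its red dot at (187,200) and red grip at (183,274). The tray is at (294,236), and the tool in its block at (407,228), turned by about 15°. The can, cup and driver are clear of the work. Next is a closer look with the wrist camera over the vise, then over the tool.

```bash
python3 - <<'E'
from h import *
Q=[0,0,1,0]
def look(n,pos):
    bot.movep(pos,Q); bot.dwell(.2)
    P=viewer.camera_params("wrist"); im,D=viewer.snapshot("wrist"); save(n+".png",im)
    np.savez(n+".npz",D=D,E=P["extrinsics"],k=[P[a] for a in("fx","fy","cx","cy")],im=im)
    E=np.array(P["extrinsics"]); print(n,bot.get_eef_pos(),bot.get_q().round(2),"cam",(-E[:3,:3].T@E[:3,3]).round(3),E[2,:3].round(2),bot.get_time(),P["fx"])
    for t in ("bore_rim","jaw_handle","vise","tool","stand"):
        for r in viewer.spot_point(t,"wrist")[:1]: print(t,r["score"],r["centre"])
look("wv",[.50,.2,.33])
look("wt",[.50,-.29,.33])
a,b=[np.load(n+".npz")["im"] for n in("wv","wt")]
save("both.png",cv2.resize(np.vstack([a,b]),(448,600+72-72)) if 0 else np.hstack([cv2.resize(a,(400,300)),cv2.resize(b,(400,300))]))
E
```

```text
wv [0.49977605 0.20071242 0.32979336] [-0.6   0.2   0.15  1.7  -0.03  1.25  1.13] cam [0.429 0.2   0.455] [-0.27  0.    0.96] 3.0083 373.9128655400253
bore_rim 0.73 [275.9, 227.5]
jaw_handle 0.63 [274.6, 134.9]
wt [ 0.50038227 -0.28930628  0.32995035] [-0.02  0.29  0.59  1.63 -0.17  1.27  2.18] cam [ 0.43  -0.29   0.455] [-0.27  0.    0.96] 5.2917 373.9128655400253
tool 0.63 [271.4, 226.4]
stand 0.59 [271.6, 214.6]
```

View pics/both.png

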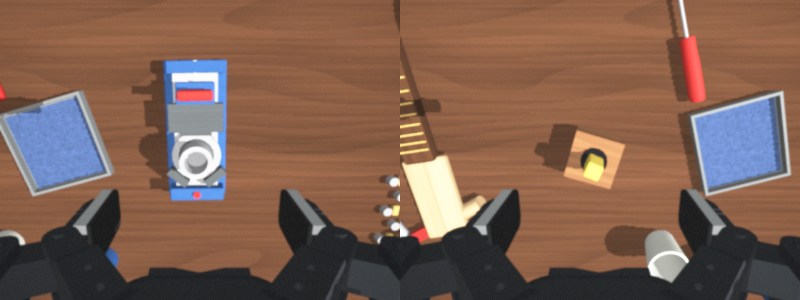

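The wrist pictures show the vise almost square to the world axes, with the tube at (197,157) in the left half and the dot at (196,195). The right half shows the tool in its block at (594,164). I'll refine both from depth.

```bash
cat > m.py <<'E'
from h import *
def load(n):
    d=np.load(n+".npz"); P=dict(zip(("fx","fy","cx","cy"),d["k"])); P["extrinsics"]=d["E"]
    return cv2.cvtColor(d["im"],cv2.COLOR_RGB2HSV),d["D"],cloud("wrist",d["D"],P),P
def rect(q,n):
    r=cv2.minAreaRect((q[:,:2]*1000).astype(np.float32)); print(n,len(q),"c",np.round(r[0],1),"size",np.round(r[1],1),"ang",round(r[2],1),"z",np.percentile(q[:,2],[5,50,95]).round(4))
def circ(q,n):
    A=np.c_[2*q[:,:2],np.ones(len(q))]; s=np.linalg.lstsq(A,(q[:,:2]**2).sum(1),rcond=None)[0]
    print(n,s[:2].round(4),"r",np.sqrt(s[2]+s[0]**2+s[1]**2).round(4)); return s[:2]
def near(p,c,r): return np.hypot(p[...,0]-c[0],p[...,1]-c[1])<r
if __name__=="__main__":
    h,D,p,P=load("wv"); ok=D>0; print("bench z",np.median(p[200:260,60:150][...,2]))
    blue=cv2.inRange(h,(100,100,40),(125,255,255))>0
    rect(p[blue&ok&(abs(p[...,2]-.03)<.01)&near(p,(.54,.2),.14)],"vise blue")
    red=((h[...,0]<8)|(h[...,0]>172))&(h[...,1]>120)&(h[...,2]>80)
    q=p[red&ok&near(p,(.46,.19),.05)&(p[...,2]>.08)]; rect(q,"grip")
    q=p[red&ok&near(p,(.63,.2),.03)]; print("dot",q.mean(0),len(q))
    t=ok&near(p,(.562,.197),.032)&(p[...,2]>.066)
    q=p[t]; rect(q,"rim top")
    mask=(t*255).astype(np.uint8); cs,hi=cv2.findContours(mask,cv2.RETR_CCOMP,cv2.CHAIN_APPROX_NONE)
    for c,k in zip(cs,hi[0]):
        if len(c)>15:
            e=p[c[:,0,1],c[:,0,0]]; e=e[(e[:,2]>.066)]; circ(e,"hole" if k[3]>=0 else "outer")
    A=np.c_[q[:,0]-.562,q[:,1]-.197,np.ones(len(q))]; s=np.linalg.lstsq(A,q[:,2],rcond=None)[0]; print("plane",s,"res",np.std(A@s-q[:,2]))
    h,D,p,P=load("wt"); ok=D>0
    yel=cv2.inRange(h,(20,120,80),(35,255,255))>0
    rect(p[yel&ok&(p[...,2]>.092)&near(p,(.56,-.29),.05)],"tool top")
    rect(p[ok&(abs(p[...,2]-.045)<.004)&near(p,(.565,-.29),.07)&(cv2.inRange(h,(0,60,60),(20,255,255))>0)],"stand top")
E
python3 m.py
```

```text
bench z 0.005795759568854409
vise blue 1620 c [514.9 194.5] size [206.6  91.7] ang 0.9 z [0.0279 0.0297 0.0369]
grip 682 c [460.  192.8] size [13.3 47.9] ang 1.0 z [0.0837 0.0855 0.0868]
dot [0.62699567 0.19570102 0.04677886] 59
rim top 998 c [560.  194.7] size [48.3 49.9] ang 89.5 z [0.0686 0.075  0.0792]
outer [0.5601 0.1947] r 0.0247
hole [0.5601 0.1946] r 0.0183
plane [ 0.02325032 -0.12129578  0.07460137] res 0.002553830624351515
tool top 114 c [ 566.9 -299.9] size [21.9 24.2] ang 63.5 z [0.0928 0.0954 0.0971]
stand top 3275 c [ 568.1 -299.4] size [80.1 81. ] ang 73.1 z [0.0434 0.0448 0.0461]
```

```bash
python3 - <<'E'
from m import *
bot.movep([.505,-.30,.21],[0,0,1,0]); bot.dwell(.2)
P=viewer.camera_params("wrist"); im,D=viewer.snapshot("wrist")
np.savez("wt2.npz",D=D,E=P["extrinsics"],k=[P[a] for a in("fx","fy","cx","cy")],im=im)
h,D,p,P=load("wt2"); ok=D>0; t=ok&near(p,(.567,-.3),.03)
y=(cv2.inRange(h,(18,80,60),(38,255,255))>0)&t
for z in(.085,.09,.093): rect(p[y&(p[...,2]>z)],z)
rect(p[t&(p[...,2]>.088)],"any")
rect(p[ok&(abs(p[...,2]-.045)<.004)&near(p,(.567,-.3),.07)&(cv2.inRange(h,(0,60,60),(20,255,255))>0)],"stand top")
v,u=np.argwhere(y).mean(0).astype(int); c=im[max(0,v-70):v+70,max(0,u-90):u+90]; save("tc.png",cv2.resize(c,None,fx=3,fy=3)); print(bot.get_time())
E
```

```text
0.085 1178 c [ 567.3 -298.7] size [24.3 24.1] ang 64.7 z [0.0876 0.0964 0.0976]
0.09 1067 c [ 567.3 -298.7] size [24.3 24.1] ang 64.7 z [0.0921 0.0965 0.0976]
0.093 999 c [ 567.3 -298.7] size [24.3 24.1] ang 64.7 z [0.0943 0.0966 0.0977]
any 1114 c [ 567.3 -298.7] size [24.3 24.1] ang 64.7 z [0.0905 0.0965 0.0976]
stand top 5598 c [ 567.9 -298.9] size [80.2 81. ] ang 73.2 z [0.0436 0.0448 0.046 ]
6.3417
```

View pics/tc.png

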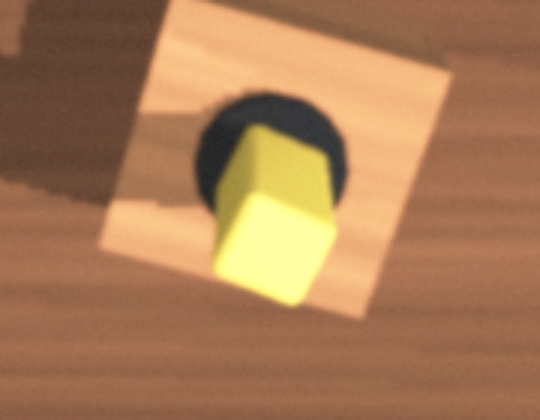

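The tool's top centre is (567,-299) mm with its faces at 64.7°, and the block is centred on it. Next: a robust fit of the rim plane with a cross-check from the top camera, then grasp and lift the tool.

```bash
python3 - <<'E'
from m import *
h,D,p,P=load("wv"); c=np.array([.5601,.1947])
def plane(p,ok,c,n):
    r=np.hypot(p[...,0]-c[0],p[...,1]-c[1]); q=p[ok&(r>.0195)&(r<.0235)&(p[...,2]>.066)]
    A=np.c_[q[:,:2]-c,np.ones(len(q))]
    for _ in range(4):
        s=np.linalg.lstsq(A,q[:,2],rcond=None)[0]; e=A@s-q[:,2]; k=abs(e)<2.5*e.std(); A,q=A[k],q[k]
    print(n,s.round(4),"mag",np.hypot(*s[:2]).round(4),"dir",np.degrees(np.arctan2(s[1],s[0])).round(1),"res",e.std().round(5),len(q))
plane(p,D>0,c,"wrist")
D=np.load("topD.npy"); p=cloud("top",D)
t=near(p,(.562,.197),.035)&(p[...,2]>.066)&(D>0); rect(p[t],"top rim")
cs,hi=cv2.findContours((t*255).astype(np.uint8),cv2.RETR_CCOMP,cv2.CHAIN_APPROX_NONE)
for cc,k in zip(cs,hi[0]):
    if len(cc)>12: m=circ(p[cc[:,0,1],cc[:,0,0]],"in" if k[3]>=0 else "out")
plane(p,D>0,m,"top")
im=cv2.cvtColor(cv2.imread("pics/top1.png"),cv2.COLOR_BGR2HSV)
y=(cv2.inRange(im,(18,80,60),(38,255,255))>0)&near(p,(.567,-.3),.04)&(p[...,2]>.085)
rect(p[y],"top tool")
# grasp
th=np.radians(64.7); ph=(th+np.pi/2)/2; Q=[0,np.cos(ph),np.sin(ph),0]
x,yy=.5673,-.2987
bot.grip(.65,60); bot.movep([x,yy,.15],Q); bot.move_l([x,yy,.076],velocity=.1)
bot.grip(0,60); print("w",bot.get_grip_width(),bot.get_grip_force(),bot.get_force(),bot.get_eef_pos(),bot.get_q().round(2))
bot.move_l([x,yy,.18],velocity=.15); bot.dwell(.2)
print(bot.get_force(),bot.get_grip_width(),bot.get_time(),bot.get_eef_pos())
E
```

```text
wrist [ 0.0228 -0.1402  0.0759] mag 0.142 dir -80.7 res 0.00073 437
top rim 242 c [561.3 195.8] size [49.3 48.3] ang 89.0 z [0.0685 0.0758 0.0812]
out [0.5613 0.1958] r 0.0246
in [0.5612 0.1959] r 0.0187
top [ 0.0157 -0.1274  0.0764] mag 0.1284 dir -83.0 res 0.00178 108
top tool 135 c [ 568.  -297.3] size [24.6 24.5] ang 62.9 z [0.0886 0.0962 0.0997]
w 0.271487588760578 59.15701746940613 [-1.30488778  0.86574458  5.47788669] [ 0.56782273 -0.29883726  0.07677737] [ 0.03  0.68  0.56  1.73 -0.46  0.86  1.92]
[-0.30971079 -0.48792932 -0.91295619] 0.2732073943916937 9.525 [ 0.56682068 -0.2984363   0.17886518]
```

```bash
cat > tr.py <<'E'
from h import *
C=np.array([.5606,.1952]); G=np.array([.0228,-.1402]); Z0=.0759; YAW=np.radians(1); OFF=.0678-.0035
def wp(deg,press=.0015):
    a=YAW+np.radians(deg); u=np.array([np.cos(a),np.sin(a)])
    return np.r_[C+.0125*u, Z0+G@u*.018+OFF-press]
E
python3 - <<'E'
from tr import *
p=wp(0,0); 
bot.move_l([.5673,0,.20],velocity=.3); bot.move_l(p+[0,0,.03],velocity=.3); bot.dwell(.2)
e=bot.get_eef_pos()-p; print("err",e)
off=np.r_[-e[:2],0]
bot.move_l(p+off+[0,0,.006],velocity=.05); bot.dwell(.3)
F=[]
for _ in range(5): F.append(bot.get_force()); bot.dwell(.02)
F=np.array(F); print(F.round(2)); b=F.mean(0)
e=bot.get_eef_pos()-p; print("err",e)
hit=bot.move_l(p+off+[0,0,-.004],velocity=.008,force_limit=2.0)
print(hit,bot.get_eef_pos()-p,bot.get_force()-b,bot.get_time())
bot.dwell(.2); print(bot.get_eef_pos()-p,bot.get_force()-b,bot.get_time())
np.savez("base.npz",b=b,off=off)
E
```

```text
err [ 0.00048553 -0.00210378  0.03042919]
[[-0.25 -0.39 -1.22]
 [-0.68 -0.49 -0.86]
 [ 0.23 -0.19 -1.12]
 [ 0.48 -0.21 -1.69]
 [ 1.18  0.24 -1.2 ]]
err [-0.00039912  0.00215115  0.00618816]
True [-0.00098971  0.00216022 -0.00195445] [-1.12721279  0.08590917  2.35115542] 13.5917
[-0.00125774  0.00216081 -0.00223747] [-0.43050021  0.72838287  2.84704621] 13.7917
```

```bash
cat >> tr.py <<'E'
import json
def trace(d0,d1,off,step=8,v=.0055,gain=.35):
    b=np.load("base.npz")["b"]
    for d in np.arange(d0,d1-.1,-step):
        p=wp(d,0); bot.move_l(p+off,velocity=v)
        F=[];X=[]
        for _ in range(3): bot.dwell(.012); F.append(bot.get_force()-b); X.append(bot.get_eef_pos())
        f=np.mean(F,0); e=np.mean(X,0)-p
        off=off+np.r_[np.clip(-.3*e[:2],-.0004,.0004), np.clip(gain*(f[2]-4)/1600,-.0004,.0004)]
        off[:2]=np.clip(off[:2],-.002,.002)
        print(int(d),"F",f.round(1),"e",(e*1000).round(2),"off",(off*1000).round(2),round(bot.get_time(),2))
    json.dump([float(d),off.tolist()],open("st.json","w"))
E
python3 - <<'E'
from tr import *
trace(0,-48,np.array([0.0003,.0005,-.0027]))
E
```

```text
0 F [-4.   3.3  4.3] e [-0.48  1.13 -2.86] off [ 0.44  0.16 -2.63] 14.36
-8 F [-4.   3.7  5.3] e [-0.08  0.97 -2.63] off [ 0.47 -0.13 -2.35] 14.92
-16 F [-3.1  4.   4.4] e [ 0.24  0.6  -2.28] off [ 0.4  -0.31 -2.27] 15.47
-24 F [-2.6  4.7  5.1] e [ 0.49  0.34 -2.09] off [ 0.25 -0.41 -2.03] 16.01
-32 F [-1.9  5.2  5.2] e [ 0.49 -0.1  -1.87] off [ 0.1  -0.38 -1.76] 16.54
-40 F [-0.8  4.9  5.2] e [ 0.27 -0.45 -1.69] off [ 0.02 -0.25 -1.49] 17.06
-48 F [-0.5  3.7  5.6] e [ 0.02 -0.49 -1.49] off [ 0.01 -0.1  -1.15] 17.56
```

```bash
sed -i 's/^C=.*195.*; G=/C=np.array([.5610,.1963]); G=/; s/gain=.35/gain=.7/' tr.py
sed -i 's|^        print(int(d)|        open("log.txt","a").write(json.dumps([float(d),C.tolist(),f.tolist(),e.tolist()])+"\\n")\n&|' tr.py
cat > fit.py <<'E'
import json,numpy as np
from tr import *
L=[json.loads(l) for l in open("log.txt")]
A=[];y=[]
for f,e,d in [((-4,3.3,4.3),(-.48,1.13,-2.86),0),((-4,3.7,5.3),(-.08,.97,-2.63),-8),((-3.1,4,4.4),(.24,.6,-2.28),-16),((-2.6,4.7,5.1),(.49,.34,-2.09),-24),((-1.9,5.2,5.2),(.49,-.1,-1.87),-32),((-.8,4.9,5.2),(.27,-.45,-1.69),-40),((-.5,3.7,5.6),(.02,-.49,-1.49),-48)]:
    L.append([d,[.5606,.1952],f,[k/1000 for k in e]])
for d,c,f,e in L:
    a=YAW+np.radians(d); u=np.array([np.cos(a),np.sin(a)]); cc=1000*(np.array(c)-[.5606,.1952])+1000*np.array(e[:2])
    y.append(1000*e[2]+(f[2]-1)/2-.625*cc@u); A.append(np.r_[1,-.625*u])
A=np.array(A+[[.5,0,0],[0,.25,0],[0,0,.25]]);y=np.r_[y,0,0,0]
s=np.linalg.lstsq(A,y,rcond=None)[0]; print("zb,dx,dy",s.round(2),"rms",np.std(A@s-y).round(2))
E
python3 - <<'E'
from tr import *
d,off=json.load(open("st.json")); off=np.array(off); off[2]+=.0003
trace(d-8,-112,off)
E
python3 fit.py
```

```text
-56 F [0.3 1.7 3.3] e [-0.   -0.57 -0.97] off [ 0.01  0.07 -1.17] 17.97
-64 F [-0.2  1.7  2.7] e [-0.13 -0.   -1.22] off [ 0.06  0.07 -1.57] 18.44
-72 F [0.1 2.6 3.3] e [ 0.06  0.2  -1.51] off [ 0.04  0.01 -1.9 ] 18.93
-80 F [0.7 3.5 4.3] e [ 0.06  0.1  -1.83] off [ 0.02 -0.02 -1.78] 19.43
-88 F [0.7 2.8 3.9] e [-0.02 -0.04 -1.76] off [ 0.03 -0.   -1.8 ] 19.93
-96 F [1.6 2.9 3.7] e [ 0.01 -0.1  -1.78] off [ 0.02  0.03 -1.93] 20.43
-104 F [1.  2.4 4.7] e [-0.05 -0.01 -1.94] off [ 0.04  0.03 -1.61] 20.93
-112 F [1.1 2.  3.8] e [-0.08 -0.01 -1.67] off [ 0.06  0.03 -1.71] 21.42
zb,dx,dy [-0.4   0.3   1.38] rms 0.2
```

```bash
python3 - <<'E'
from tr import *
d,off=json.load(open("st.json"))
trace(d-8,-240,np.array(off),v=.0058,gain=.5)
E
python3 fit.py
```

```text
-120 F [1.3 1.4 3.5] e [ 0.    0.03 -1.72] off [ 0.06  0.02 -1.88] 21.89
-128 F [1.4 1.8 3.6] e [-0.03  0.11 -1.9 ] off [ 0.07 -0.01 -2.01] 22.38
-136 F [2.2 1.3 3.8] e [ 0.09  0.01 -2.  ] off [ 0.04 -0.01 -2.07] 22.85
-144 F [2.2 1.8 4.1] e [-0.05  0.14 -2.09] off [ 0.06 -0.06 -2.03] 23.33
-152 F [2.  1.3 4.7] e [ 0.03 -0.05 -2.03] off [ 0.05 -0.04 -1.8 ] 23.81
-160 F [1.7 1.  4.3] e [-0.06  0.04 -1.85] off [ 0.07 -0.05 -1.72] 24.29
-168 F [1.2 0.8 3.5] e [-0.03  0.01 -1.77] off [ 0.07 -0.05 -1.86] 24.77
-176 F [1.2 0.4 3.5] e [ 0.07 -0.02 -1.86] off [ 0.05 -0.05 -2.02] 25.25
-184 F [2.4 0.7 4.1] e [ 0.08  0.06 -2.02] off [ 0.03 -0.06 -2.  ] 25.74
-192 F [2.4 0.  3.7] e [ 0.04 -0.05 -2.02] off [ 0.02 -0.05 -2.08] 26.22
-200 F [ 1.8 -0.6  3.3] e [ 0.04  0.03 -2.08] off [ 0.01 -0.06 -2.29] 26.7
-208 F [ 1.6 -0.8  4. ] e [ 0.01 -0.06 -2.31] off [ 0.   -0.04 -2.28] 27.18
-216 F [ 1.8 -1.5  3.3] e [ 0.02 -0.01 -2.3 ] off [-0.   -0.04 -2.49] 27.67
-224 F [ 1.3 -1.5  4. ] e [-0.01 -0.07 -2.52] off [ 0.   -0.02 -2.5 ] 28.15
-232 F [ 1.1 -1.5  3.8] e [ 0.01 -0.02 -2.53] off [-0.   -0.01 -2.57] 28.63
-240 F [ 0.1 -2.3  3.5] e [-0.05 -0.02 -2.62] off [ 0.01 -0.01 -2.73] 29.11
zb,dx,dy [-0.59  0.22  1.76] rms 0.21
```

```bash
sed -i 's/^C=.*; G=/C=np.array([.5609,.1967]); G=/' tr.py
python3 - <<'E'
from tr import *
d,off=json.load(open("st.json")); off=np.array(off); off[2]+=.0002
trace(d-8,-368,off,v=.0058,gain=.55)
p=bot.get_eef_pos(); bot.move_l([p[0]-.004,p[1],p[2]+.012],velocity=.06); bot.move_l([p[0],p[1],.19],velocity=.25); print(bot.get_time(),bot.get_grip_width())
E
python3 fit.py
```

```text
-248 F [ 0.2 -2.8  4. ] e [ 0.02 -0.08 -2.56] off [ 0.01  0.02 -2.52] 29.61
-256 F [ 0.  -3.2  4.4] e [-0.08  0.05 -2.56] off [ 0.03  0.   -2.39] 30.08
-264 F [-1.6 -2.3  3.3] e [-0.02  0.09 -2.43] off [ 0.03 -0.02 -2.63] 30.57
-272 F [-2.  -2.4  3.7] e [-0.04 -0.   -2.67] off [ 0.05 -0.02 -2.74] 31.04
-280 F [-2.5 -1.9  4.4] e [ 0.01 -0.05 -2.77] off [ 0.04 -0.01 -2.6 ] 31.52
-288 F [-3.1 -2.2  4.4] e [ 0.    0.04 -2.65] off [ 0.04 -0.02 -2.48] 31.99
-296 F [-3.7 -1.1  4.1] e [ 0.1   0.06 -2.47] off [ 0.01 -0.04 -2.47] 32.48
-304 F [-4.  -0.1  4.1] e [ 0.02  0.05 -2.47] off [ 0.01 -0.05 -2.43] 32.95
-312 F [-3.8 -0.6  4.3] e [ 0.07 -0.02 -2.41] off [-0.01 -0.05 -2.33] 33.43
-320 F [-3.7  0.5  4.2] e [ 0.02  0.02 -2.31] off [-0.02 -0.05 -2.26] 33.92
-328 F [-3.9  0.9  3.9] e [ 0.08 -0.06 -2.23] off [-0.04 -0.03 -2.29] 34.4
-336 F [-3.4  1.6  4.5] e [ 0.03  0.03 -2.24] off [-0.05 -0.04 -2.11] 34.88
-344 F [-3.6  1.8  3.8] e [ 0.06 -0.13 -2.07] off [-0.07 -0.   -2.18] 35.37
-352 F [-3.6  2.4  4.4] e [ 0.    0.02 -2.13] off [-0.07 -0.01 -2.03] 35.84
-360 F [-3.4  2.8  3.6] e [ 0.01 -0.12 -2.  ] off [-0.08  0.03 -2.17] 36.33
-368 F [-2.8  2.8  4.1] e [-0.02 -0.02 -2.12] off [-0.07  0.03 -2.14] 36.81
37.475 0.27699089733483273
zb,dx,dy [-0.65  0.24  1.95] rms 0.21
```

```bash
python3 - <<'E'
from h import *
x,y=.5673,-.2987
bot.move_l([.5673,0,.20],velocity=.35); bot.move_l([x,y,.165],velocity=.35); bot.dwell(.25)
print(bot.get_eef_pos())
bot.move_l([x,y,.083],velocity=.12)
print(bot.move_l([x,y,.073],velocity=.03,force_limit=4),bot.get_eef_pos(),bot.get_force())
bot.grip(.6); print(bot.get_time())
bot.move_l([x,y,.15],velocity=.2)
im,D=viewer.snapshot("top"); save("ret.png",cv2.resize(im[150:310,150:450],None,fx=2.6,fy=2.6)); p=cloud("top",D)
h=cv2.cvtColor(im,cv2.COLOR_RGB2HSV); print(bot.get_time())
E
```

```text
[ 0.56806431 -0.29676749  0.16522325]
True [ 0.56805961 -0.29910496  0.07675643] [-0.4371493   1.01838424  6.27096276]
40.975
41.55
```

View pics/ret.png

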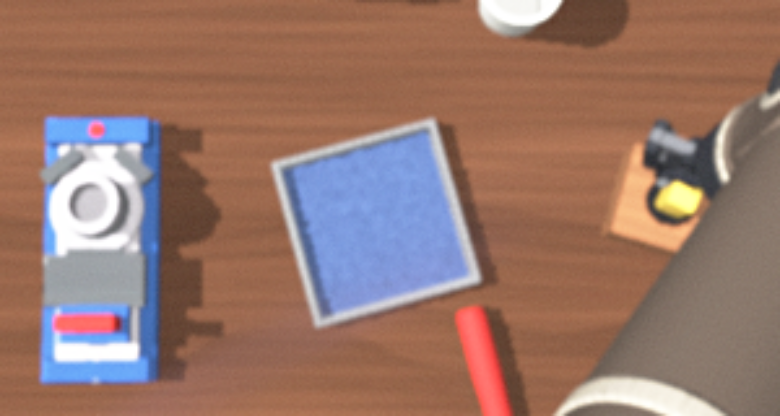

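The crop shows the tool back in its block at (677,200), and the 0.0768 m contact height matches its home position. The jaw is still shut, and I'll open it now.

```bash
python3 - <<'E'
from h import *
def q(th): ph=np.radians(th+90)/2; return [0,np.cos(ph),np.sin(ph),0]
hx=np.array([.4603,.1945]); best=None
for th in(1,181):
    s=ik([*hx,.14],q(th)); print(th,None if s is None else np.round(s,2))
    if s is not None and (best is None or abs(s-bot.get_q()).max()<best[0]): best=(abs(s-bot.get_q()).max(),th)
Q=q(best[1]); print(best)
p=bot.get_eef_pos(); bot.move_l([p[0],p[1],.20],velocity=.3)
bot.movep([*hx,.15],Q); bot.grip(.5,40)
bot.move_l([*hx,.073],velocity=.12); print(bot.get_eef_pos(),bot.get_force())
bot.grip(0,40); e0=bot.get_eef_pos(); print("grip",bot.get_grip_width(),e0,bot.get_force(),bot.get_time())
u=-np.array([np.cos(.0175),np.sin(.0175)])
bot.move_l([*(hx+.0265*u),.073],velocity=.03); print(bot.get_eef_pos()-e0,bot.get_force())
bot.grip(.45); e=bot.get_eef_pos(); print(e-e0)
bot.move_l([e[0],e[1],.15],velocity=.2)
P=viewer.camera_params("top"); im,D=viewer.snapshot("top"); save("jaw.png",cv2.resize(im[170:310,130:290],None,fx=3.5,fy=3.5)); print(bot.get_time(),bot.get_q().round(2))
E
```

```text
1 [-1.21  0.46  0.93  2.05 -0.49  0.86  0.02]
181 [-0.59  0.33  0.11  2.02 -0.05  0.8   2.71]
(np.float64(0.8377087542966224), 181)
[0.4606756  0.19462399 0.07341063] [0.12738447 1.10188171 0.36537838]
grip 0.15937212736668324 [0.46126049 0.19477382 0.07393772] [ 0.48872841 -0.14630436  7.28255878] 45.1083
[-2.56167061e-02 -3.97160566e-04 -1.71065993e-05] [ 5.28658674 -1.06567181  4.71011591]
[-0.02801587 -0.00078813 -0.00118855]
47.0917 [-0.64  0.28  0.14  2.07 -0.05  0.8   2.69]
```

View pics/jaw.png

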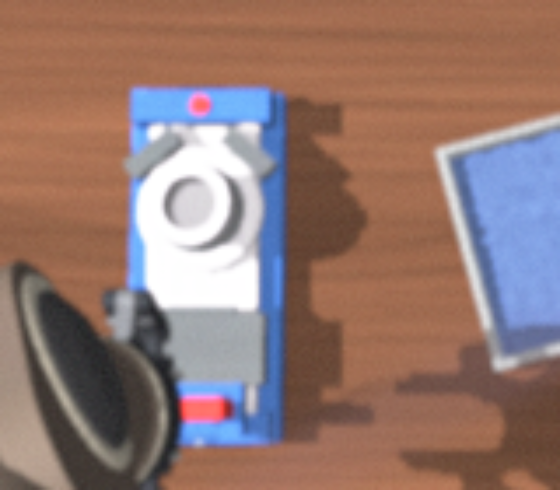

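The jaw is open by about 26 mm, with the grip at (203,408) and the socket still seated at (198,205). Now I'll take the tray centre from the earlier depth data, then move the socket.

```bash
python3 - <<'E'
from m import *
D=np.load("topD.npy"); p=cloud("top",D); t=(D>0)&near(p,(.557,-.05),.115)&(abs(p[...,2]-.018)<.005)
n,l,s,_=cv2.connectedComponentsWithStats((t*255).astype(np.uint8)); k=1+np.argmax(s[1:,4]); q=p[l==k]; rect(q,"tray")
r=cv2.minAreaRect((q[:,:2]*1000).astype(np.float32)); T=np.array(r[0])/1000
assert 140<min(r[1]) and max(r[1])<165 and np.hypot(*(T-[.557,-.05]))<.015
ph=np.radians(181)/2; Q=[0,np.cos(ph),np.sin(ph),0]; c=[.5609,.1969]
e=bot.get_eef_pos(); bot.grip(.95,80)
bot.movep([*c,.13],Q); bot.dwell(.2); print(bot.get_eef_pos(),bot.get_grip_width())
print(bot.move_l([*c,.063],velocity=.1,force_limit=12)); print(bot.get_eef_pos(),bot.get_force())
bot.grip(0,80); print("grip",bot.get_grip_width(),bot.get_grip_force(),bot.get_eef_pos(),bot.get_force(),bot.get_time())
np.save("T.npy",T)
E
```

```text
tray 586 c [552.2 -45.6] size [150.4 150.3] ang 15.8 z [0.0144 0.0181 0.0214]
[0.56064284 0.19696316 0.13018909] 0.9469132772573853
False
[0.56131249 0.19686012 0.06338706] [-0.24057187  0.20756651 -0.19462892]
grip 0.5622367648678506 82.49840751877173 [0.56131635 0.19641952 0.06420404] [-2.48235376 -1.34017133  7.18827311] 50.15
```

```bash
python3 - <<'E'
from h import *
T=np.load("T.npy"); c=np.array([.5613,.1965])
bot.move_l([*c,.0665],velocity=.03); f=bot.get_force(); print(f,bot.get_eef_pos())
bot.move_l([c[0]-.005,c[1],.069],velocity=.04); bot.move_l([c[0]-.005,c[1],.14],velocity=.12)
print(bot.get_force(),bot.get_grip_width())
bot.move_l([*T,.12],velocity=.18); bot.dwell(.3); print(bot.get_eef_pos(),bot.get_force(),bot.get_time())
bot.move_l([*T,.050],velocity=.08)
print(bot.move_l([*T,.036],velocity=.015,force_limit=4),bot.get_eef_pos(),bot.get_force(),bot.get_time())
E
```

```text
[-0.92747521  1.0392355  -7.5640778 ] [0.56070655 0.19648645 0.0660441 ]
[-1.09921217 -0.10178634 -7.96983253] 0.5642865127427813
[ 0.55224625 -0.04502128  0.12001016] [ 0.07230548 -0.0095725  -7.42690531] 53.25
True [ 0.55206465 -0.04556418  0.03918995] [-0.53724298 -0.38524505  5.97905876] 54.975
```

```bash
python3 - <<'E'
from m import *
bot.grip(.95); p=bot.get_eef_pos(); print(p); bot.move_l([p[0],p[1],.13],velocity=.1); bot.movep([.40,.0,.30],bot.get_eef_rot())
im,D=viewer.snapshot("top"); save("end.png",cv2.resize(im[90:330,130:450],(800,600))); q=cloud("top",D)
t=(D>0)&near(q,(.552,-.046),.04)&(q[...,2]>.036); rect(q[t],"socket in tray"); print(bot.get_time())
E
```

```text
[ 0.55049199 -0.04532855  0.03783007]
socket in tray 226 c [551.5 -44.6] size [49.4 49.1] ang 0.8 z [0.0421 0.0508 0.0557]
57.45
```

View pics/end.png

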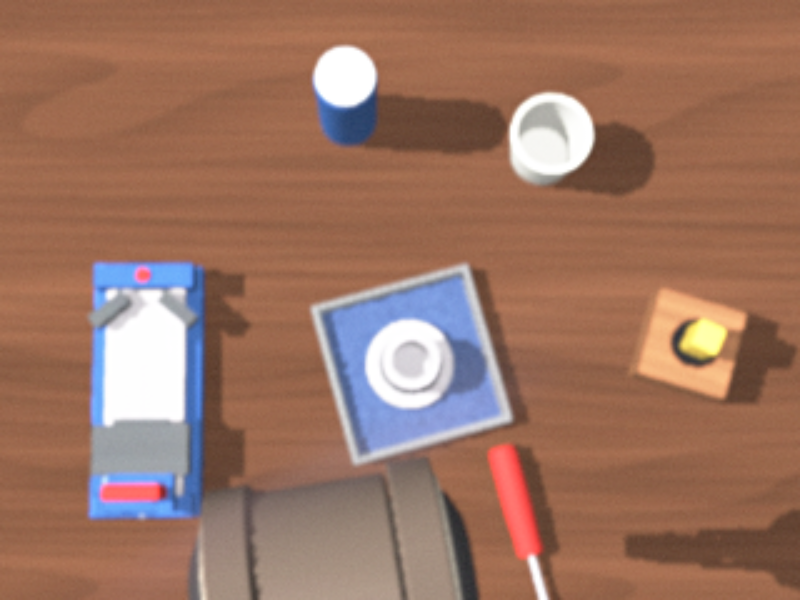

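The last picture shows the socket upright in the middle of the tray at (410,363), the tool home in its block at (700,340) and the jaw open. The can, cup and driver have not moved, and the robot is clear of everything.

```bash
python3 -c "
from rig import bot
print(bot.hand_in())"
```

```text
the job is handed in; nothing more can be done
None
```

The job is done and handed in at about 57 s: the edge was run once round clockwise from the dot at about 4 N (2.7–5.6 N early on, 3.3–4.7 N from about a third of the way round), with the cone 1–2 mm off mid-flank for about the first 50° until I corrected it; the tool is back in its block, the jaw about 26 mm open, and the socket upright in the middle of the tray.

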